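# Set and lock the load dial of a specimen polishing head

### The arm

A 6-joint arm with a two-finger parallel gripper is mounted at the origin on the work surface. World frame = base frame: x ahead of the robot, y to its left, z up, the work surface at z = 0. Lengths are in m, angles in degrees, forces in N, time in s.
With the tool pointing down it reaches from about 0.4 to 0.825 m from the base axis. Payload 7 kg.
Tool frame: the origin (TCP) lies at the very end of the fingers, on their centre line; the grasp point (between the pads) lies 19 mm behind it; z points along the fingers, y is the direction in which the jaws open and shut (so a half turn about z gives the same grasp; the last joint's range is limited). The gripper opens to 88 mm and grips with 3 to 60 N. Pads are 19 mm wide; open, the fingers measure 130 mm over their backs; the gripper's body (78 mm by 193 mm) begins 47 mm behind the grasp point.
Start: joints at [16.507, 20.546, 0.682, 0, -70.136, -16.507], TCP at [0.675, -0, 0.188] pointing down, gripper open.
Joint ranges: [-176.03, 176.03], [-82.01, 121.73], [-58.28, 71.71], [-173.87, 95.51], [-174.79, -0.11], [-173.66, 173.66]. Speed limits (degrees/s): [136.94, 136.94, 172.46, 180, 180, 180].

### API

Orientations are given as [roll, pitch, yaw] about the fixed x, y, z axes, in that order (R = Rz(yaw) Ry(pitch) Rx(roll)).
In Python, from plant import ctrl gives the robot as it stands.
- The arm moves only by the tool move_arm, never from a script. Its argument "increments" is a list of rows, each a list of 2 entries, a list of its own where there are three numbers: the shift along the world's x, y, z in mm, then the turn about the world's z in rad. A call has exactly 8 rows; each row shifts and turns the pose as measured when the row begins; what a row does not reach is not made up. A row lasts 1/10 s, in which the tool goes at most 50 mm and 8.59 degrees, less where a joint would pass 70% of its speed; a pose out of reach is approached as far as the arm can. A call with a gripper value outside its range is refused whole. "jaw" is the gripper command: -1 is shut, 1 is fully open, values between are in proportion, set as the call begins (left out, the last holds). The fingers move at their own pace and stop on an object; the grip force is fixed at half the most. Time passes only in rows, so rows that do not move let the fingers close, or fill a call up. It gives the time, the measured TCP pose, the force and the opening at its end, in the units of the state.
- ctrl.get_obs(): the state, without advancing time (a new reading comes with each control period).
- ctrl.snapshot(name): name is "scene" or "side" or "wrist"; returns a dict with "color" (480x640x3 uint8, red, green, blue), "fx", "fy", "cx", "cy" (pixels), "R" (3x3) and "t" (3): a world point X has camera coordinates R X + t. Camera axes: x right, y down, z forward; pixel columns grow to the right and rows downward; lengths in m; the calibration is good to about 2 mm. A picture is of the moment at which its call begins. There is no depth.
- ctrl.close_job(): hands the job in, once; it reports no verdict.
The state is a dict: "clock": time; "joint_pos": joint angles; "qvel": joint speeds; "tau": joint torques, N m; "tool_pos": TCP position; "orientation": TCP orientation; "force": force on the tool from outside, world axes, zero at the start; "moment": the same for the moment, N m; "opening": finger opening in m.
Only numpy, scipy, OpenCV 4.12 (cv2) and the standard library are available. Lean on these libraries where they do the work, as an engineer would, in place of code of your own. Each camera call takes 0.05 s, during which the arm holds its last target.

### The job

Set the load on the polishing head: turn the round dial on top of it back (anticlockwise) to its zero stop, then bring it up (clockwise) exactly four clicks and let go. Then swing the ball-ended clamp lever beside it fully home to lock the setting, without shifting any of the loose things lying about.

Things in the scene. Friction and masses are not known exactly. Their poses are not given: they have to be found in the camera images.
- dial (a joint): the load dial's angle, rad, growing clockwise seen from above; zero stop at 0 (hard at -0.02), far stop at 3.14. 18 clicks a turn (20 degrees = 0.349 rad each): a sprung ball drops between teeth and pulls the freed dial to the nearest click, so it rests at 0, 0.349, 0.698 ...; click four is 1.396. It starts on the first to fifth click. About 0.15 N m turns it over a click
- dial_grip (a point): on the dial's vertical axis, 22 mm above the scale face, 10 mm below the dial's top; turns with the dial, x axis away from its white line. The dial: round knurled aluminium cap, diameter 48, height 30 mm, black top with a white line from centre to rim, on a brown round housing (diameter 86 mm) with ten black ticks 20 degrees apart; the line stands at the longest tick at zero
- clamp (a joint): the clamp lever's angle, rad, about a vertical pin, growing clockwise seen from above: 0 fully open, 1.2 fully home at its stop, where a cam pad grips the dial's drum (from about 1.05 on). It starts at 0 to 0.25 (dial free), stays where it is left, and needs about 3 N at the ball, 5 N near home
- clamp_ball (a point): centre of the black ball, 24 mm in diameter, at the end of the clamp lever, 85 mm from the lever's pin; the steel rod (9 mm) comes up to it at a slant from the pin's side. It is about 11 mm higher than point dial_grip
- clamp_pivot (a point): point on the vertical axis of the clamp lever's pin, at the ball's height; it is 56 mm from the dial's axis. The lever's steel hub is 25 mm in diameter and stands on a brown lug at the side of the dial housing; the lug's top is 33 mm below this point
- head: bronze-brown polishing head, fixed on the deck; origin on the deck under the dial's axis. Its arm runs along its -y to a spindle and digital indicator (190 mm from the dial's axis, top 30 mm above point dial_grip; of nearer things only the lever's ball tops the dial); clamp lug on its +y side. Open, the lever points along +y; home, it has swung 1.2 rad towards +x
- polisher: the black polisher deck let into the bench, 360 mm (x) by 560 mm (y), 30 mm high, with a round splash bowl and pinkish platen on its -y side and the head on its +y side; origin under its centre. Fixed
- mount_a: loose black resin specimen mount, 30 mm in diameter, 18 mm high, on the deck; origin at its underside. Leave it alone
- mount_b: a second, equal specimen mount on the deck; origin at its underside. Leave it alone
- dropper: loose small amber bottle with a black cap, 29 mm in diameter, 75 mm high, on the deck; origin at its underside. Leave it alone
- hex_key: loose hexagon key, 80 mm long, lying on the deck; origin at its middle. Leave it alone
- suspension: loose white plastic bottle, 68 mm in diameter, 185 mm high, standing on the bench; origin at its underside. Leave it alone
- beaker: loose glass beaker, 68 mm across, 90 mm high, standing on the bench; origin at its underside. Leave it alone

How it is judged (in metres and radians):
On the way, in this order (a step that is already met when the one before it is completed fails the run):
1. the dial is turned back to its zero stop (value of joint dial below 0.1 rad and value of joint clamp below 0.6 rad), for 0.1 s.
2. the dial rests at the fourth click, let go, the clamp still open (value of joint dial between 1.3 and 1.5 rad and value of joint clamp below 0.6 rad and contact force between the fingers and head below 0.2 N), for 0.2 s.
3. the clamp lever is swung home (value of joint clamp above 1.1 rad), for 0.2 s.
At the end, for the whole second after the job is handed in: The dial rests at the fourth click from its zero stop (1.396 rad, within 0.1 rad, under a third of a click), and the clamp lever is home (within 0.1 rad of its stop at 1.2). The loose things are where they were, within 20 mm (value of joint dial between 1.3 and 1.5 rad and value of joint clamp above 1.1 rad); the robot touches nothing.
It fails at once if a loose thing is shifted by more than 20 mm (distance of any of mount_a, mount_b, dropper, hex_key, suspension, beaker from where it was at the start of the episode above 0.02 m).
It also fails if it takes over 67 s, if anything falls off the work surface, if the arm or the gripper's body presses on something with over 40 N, if the wrist force passes 120 N, or if a joint passes its speed limit or range.

## Working session

There is one attempt and no reset: what is moved stays moved. The work goes in short steps, Python scripts to look and compute and a tool call to move; the robot and the scene stay as the last step left them, time stands still between calls to the robot, and variables do not carry over. Pictures are saved under pics/ and viewed, and the job is handed in when it is done.

Besides the shell and the picture viewer there is one more tool, called as a command line: name --argument value ..., lists and objects as JSON in quotes. move_arm: Moves the arm, as the interface text tells. Its arguments: {"type":"object","properties":{"increments":{"type":"array","items":{"type":"array"}},"jaw":{"type":"number"}},"required":["increments"]}

```bash
mkdir -p pics; cat > h.py <<'E'
import numpy as np, cv2
from plant import ctrl
def shot(n,f):
    s=ctrl.snapshot(n); cv2.imwrite('pics/'+f+'.png',s['color'][:,:,::-1]); 
    np.savez('pics/'+f+'.npz',**{k:np.array(v) for k,v in s.items()}); return s
def ld(f): return dict(np.load('pics/'+f+'.npz'))
def ray(s,u,v):
    d=np.array([(u-s['cx'])/s['fx'],(v-s['cy'])/s['fy'],1.]); R=np.array(s['R']);t=np.array(s['t'])
    return -R.T@t, R.T@d
def onz(s,u,v,z):
    o,d=ray(s,u,v); return o+d*(z-o[2])/d[2]
def proj(s,X):
    c=s['R']@np.array(X)+s['t']; return s['fx']*c[0]/c[2]+s['cx'], s['fy']*c[1]/c[2]+s['cy']
def tri(s1,p1,s2,p2):
    o1,d1=ray(s1,*p1);o2,d2=ray(s2,*p2)
    A=np.stack([d1,-d2],1); k=np.linalg.lstsq(A,o2-o1,rcond=None)[0]
    a=o1+d1*k[0];b=o2+d2*k[1]; return (a+b)/2,np.linalg.norm(a-b)
E
python3 - <<'E'
from h import *
for n in ['scene','side','wrist']:
    s=shot(n,n+'0'); o,d=ray(s,320,240); print(n,o,d,s['fx'])
print(ctrl.get_obs())
E
```

```text
scene [1.35699993 0.4184364  0.89236989] [-0.66664238 -0.3605872  -0.65243347] 483.2086789692092
side [-0.06968885  0.64258878  1.1649328 ] [ 0.48388461 -0.46590474 -0.7408301 ] 440.22298362600435
wrist [ 0.67424687 -0.07528095  0.38369403] [-0.01658448  0.29583335 -0.95540135] 383.18359704009623
{'clock': 0.15, 'joint_pos': array([ 1.65079526e+01,  2.05817752e+01,  6.46081027e-01, -1.49736346e-02,
       -7.01339504e+01, -1.65087187e+01]), 'qvel': array([-0.08715031, -0.09269434,  0.21733006,  0.06418659, -0.12536617,
       -0.0134243 ]), 'tau': array([ 1.39394037e-04, -5.83274567e+01,  2.93289685e+01,  7.00122759e+00,
        8.75052094e-03, -9.76538854e-05]), 'tool_pos': array([ 6.74594772e-01, -1.30857394e-05,  1.87241418e-01]), 'orientation': array([ 1.79929226e+02, -6.29437650e-03, -9.00058591e+01]), 'force': array([-0.05504866, -0.13958029,  0.08621633]), 'moment': array([0.01840042, 0.04279389, 0.01664811]), 'opening': 0.08777167003916513}
```

View pics/scene0.png

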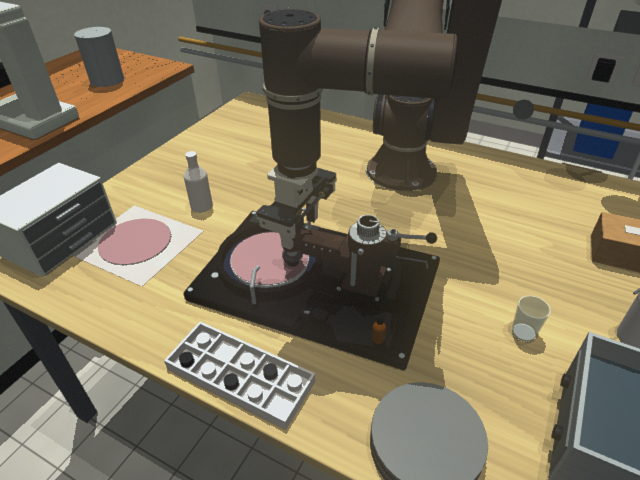

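View pics/side0.png

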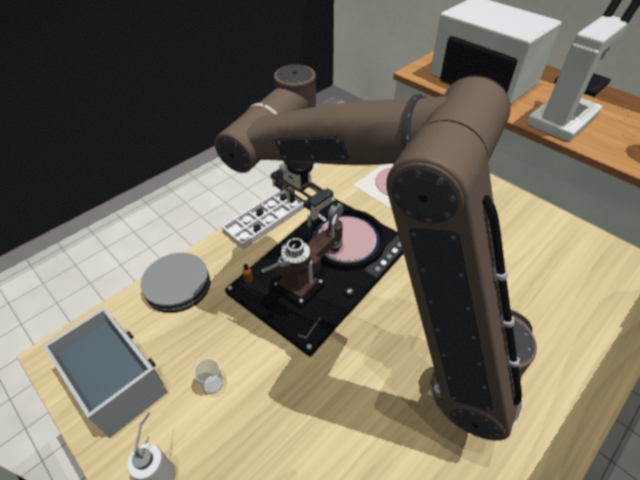

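View pics/wrist0.png

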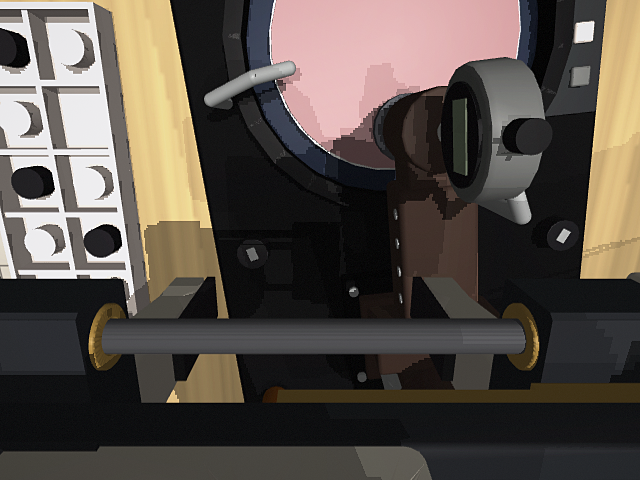

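The scene view shows the dial at about (369,228) with its top at (369,220), the ball at (431,238) and the amber dropper at (379,331). In the side view the dial is at about (295,250). I'll enlarge both.

```bash
python3 - <<'E'
import cv2
a=cv2.imread('pics/scene0.png')[195:305,320:450]; cv2.imwrite('pics/c1.png',cv2.resize(a,None,fx=6,fy=5.4,interpolation=2))
a=cv2.imread('pics/side0.png')[215:365,210:360]; cv2.imwrite('pics/c2.png',cv2.resize(a,None,fx=4,fy=4,interpolation=2))
E
```

```text
(no output)
```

View pics/c1.png

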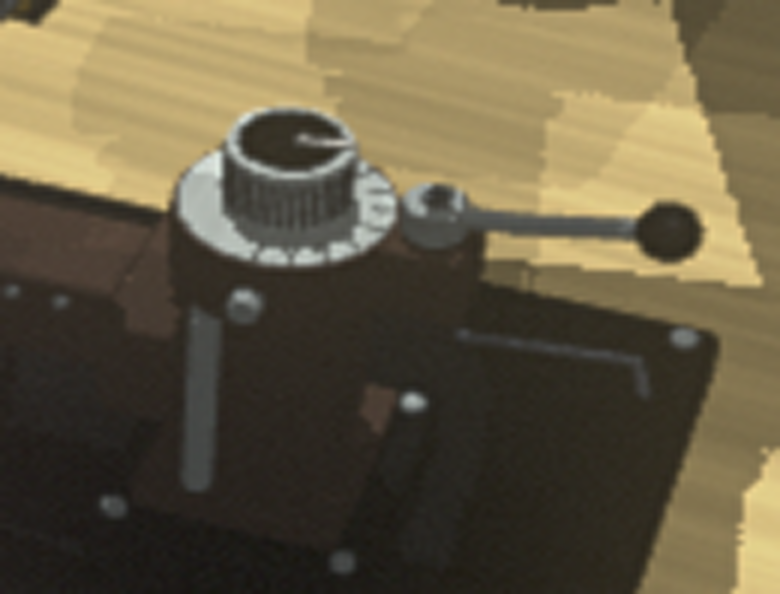

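View pics/c2.png

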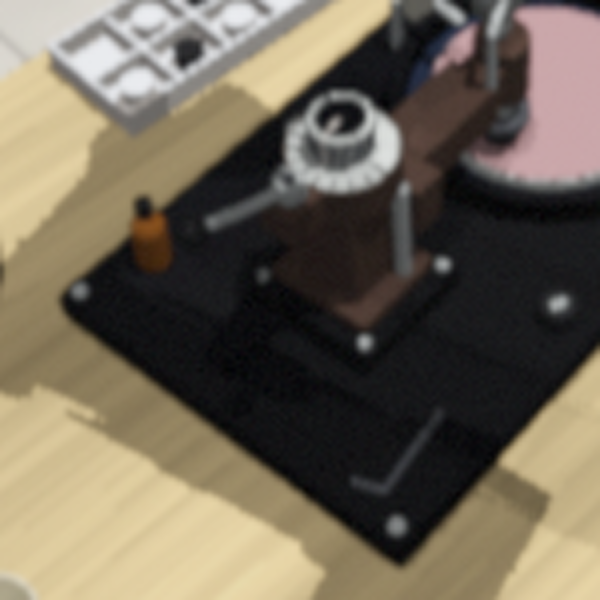

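```bash
python3 - <<'E'
from h import *
S=ld('scene0');T=ld('side0')
for n,a,b in [('dialtop',(368.5,221.1),(295.3,244.8)),('ball',(431.5,237.8),(258.5,272.3)),('hub',(392.8,231.5),(282.5,260.2)),('scalectr',(367.6,233),(295.5,251)),('dropcap',(378.5,322),(245.7,266))]:
    print(n,*tri(S,a,T,b))
for n,p,q in [('corner right',(439,258),None)]: print(onz(S,*p,.03))
print(onz(S,403,356,.03),onz(S,434,256,.03), onz(T,230,288,.03),onz(T,309,346,.03))
E
```

```text
dialtop [0.57665286 0.11788578 0.23147924] 0.00019324219241064914
ball [0.57131032 0.25748608 0.2350522 ] 0.0033351811256633838
hub [0.569439   0.17359762 0.2174095 ] 0.0005089946726642353
scalectr [0.57959594 0.1177781  0.20062985] 0.0027266995113982262
dropcap [0.71750368 0.20987325 0.09251898] 0.002068834522271526
[0.39679633 0.25236415 0.03      ]
[0.72978156 0.27697886 0.03      ] [0.39533278 0.23837356 0.03      ] [0.72812312 0.27426313 0.03      ] [0.40321275 0.23805912 0.03      ]
```

```bash
python3 - <<'E'
from h import *
S=ld('scene0')
a=onz(S,368.5,221.1,.2315);b=onz(S,378.7,221.5,.2315);print(a,b,np.degrees(np.arctan2(*(b-a)[1::-1])))
# ticks on scale
for u,v in [(384,190),(386,207),(371,228),(343,247),(310,258),(270,258)]:
    p=onz(S,u/6+320,v/5.4+195,.2005); c=np.array([.577,.118,.2005]); print((u,v),np.linalg.norm(p-c),np.degrees(np.arctan2(*(p-c)[1::-1])))
E
python3 - <<'E'
import cv2
a=cv2.imread('pics/scene0.png')[208:250,340:400]; cv2.imwrite('pics/c3.png',cv2.resize(a,None,fx=13,fy=13,interpolation=2))
E
```

```text
[0.57673503 0.11800106 0.2315    ] [0.5677888  0.13842738 0.2315    ] 113.65226239124141
(384, 190) 0.037584728459568395 127.1676364599152
(386, 207) 0.03706528283420206 110.21524985971197
(371, 228) 0.03500897402427625 86.47004485768326
(343, 247) 0.03527108170718436 59.56867544005376
(310, 258) 0.03715418966029137 37.10025184501601
(270, 258) 0.037517514567498966 14.693572821345455
```

View pics/c3.png

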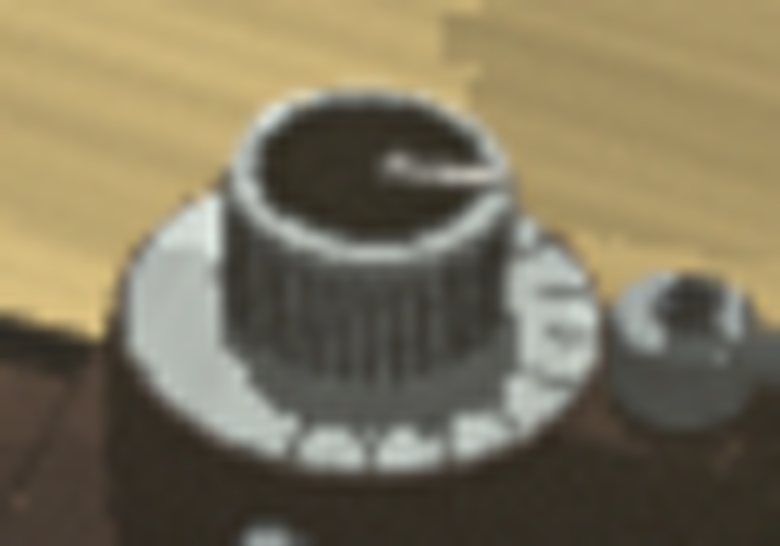

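move_arm --increments '[[[0,0,40],0],[[0,0,40],0],[[0,0,25],0],[[-25,30,0],-0.12],[[-25,30,0],-0.12],[[-25,30,0],-0.12],[[-23,28,0],-0.12],[[0,0,0],-0.12]]' --jaw 1

```text
clock: 0.95
tool_pos: [0.571, 0.12, 0.2914]
orientation: [179.4, -0.0, -125.8]
force: [0.1, -0.2, 0.5]
opening: 0.0877
```

move_arm --increments '[[[5,-2,0],0],[[0,0,0],0],[[0,0,-10],0],[[0,0,-10],0],[[0,0,-10],0],[[0,0,-5],0],[[0,0,0],0],[[0,0,0],0]]'

```text
clock: 1.75
tool_pos: [0.576, 0.1161, 0.2505]
orientation: [179.3, -0.3, -125.4]
force: [-1.4, -0.0, 0.8]
opening: 0.0878
```

```bash
python3 - <<'E'
from h import *
for n in ['scene','side']: shot(n,n+'1')
o=ctrl.get_obs(); print(o['tool_pos'],o['orientation'])
a=cv2.imread('pics/scene1.png')[180:270,320:440]; b=cv2.imread('pics/side1.png')[215:305,240:360]
cv2.imwrite('pics/c4.png',cv2.resize(np.vstack([a,b]),None,fx=3.3*2-3.3,fy=3.3,interpolation=2))
E
```

```text
[0.5760912  0.11633189 0.25090342] [ 179.29508367   -0.21520378 -125.37380799]
```

View pics/c4.png

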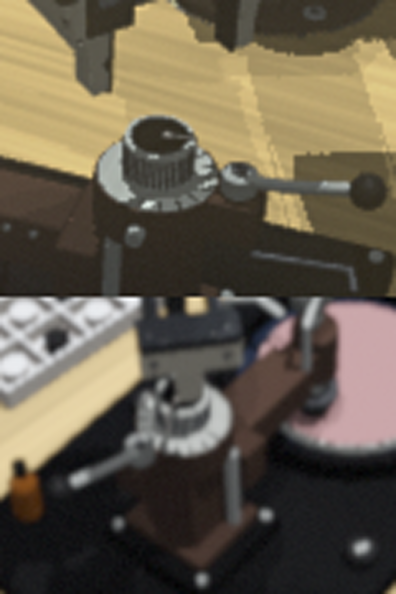

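The scene view shows the fingertips at about (347,207) and (391,194), straddling the dial top at (369,221) with the hub clear. I'll descend.

move_arm --increments '[[[1,2,-10],0],[[0,0,-10],0],[[0,0,-10],0],[[0,0,-10],0],[[0,0,-6],0],[[0,0,0],0],[[0,0,0],0],[[0,0,0],0]]'

```text
clock: 2.65
tool_pos: [0.577, 0.1187, 0.2008]
orientation: [179.3, -0.2, -125.3]
force: [0.4, 0.2, 0.3]
opening: 0.0877
```

```bash
python3 - <<'E'
from h import *
for n in ['scene','side']: shot(n,n+'2')
o=ctrl.get_obs(); print(o['tool_pos'],o['orientation'],o['force'])
a=cv2.imread('pics/scene2.png')[180:270,320:440]; b=cv2.imread('pics/side2.png')[215:305,240:360]
cv2.imwrite('pics/c5.png',cv2.resize(np.vstack([a,b]),None,fx=3.3,fy=3.3,interpolation=2))
E
```

```text
[0.57711518 0.11869923 0.20108942] [ 1.79314399e+02 -1.78019146e-01 -1.25347312e+02] [ 0.16125322 -0.56345403 -0.13359595]
```

View pics/c5.png

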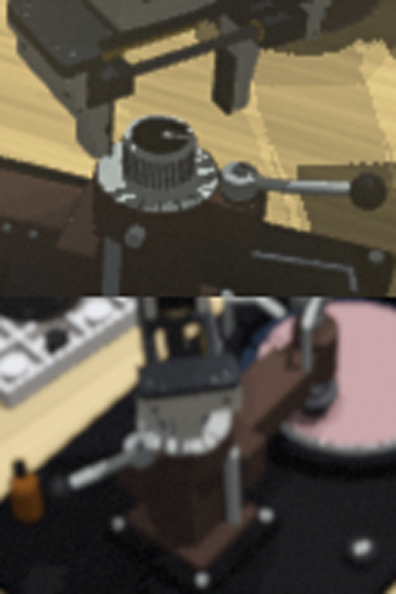

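move_arm --increments '[[[0,0,6],0],[[0,0,0],0],[[0,0,0],0],[[0,0,0],0],[[0,0,0],0],[[0,0,0],0],[[0,0,0],0],[[0,0,0],0]]' --jaw -1

```text
clock: 3.55
tool_pos: [0.5776, 0.1189, 0.2088]
orientation: [179.4, -0.1, -125.3]
force: [0.4, 0.1, -0.1]
opening: 0.0293
```

```bash
python3 - <<'E'
from h import *
o=ctrl.get_obs(); print(o['tool_pos'],o['orientation'],o['force'],o['moment'],o['opening'])
E
```

```text
[0.57762782 0.11890278 0.20884878] [ 1.79372965e+02 -7.06563658e-02 -1.25343056e+02] [ 0.37271866  0.13378253 -0.08542419] [ 0.043938   -0.10338598  0.00348331] 0.029315443828490505
```

The opening of 29 mm is less than the 48 mm dial, so something is wrong. I'll look before moving.

```bash
python3 - <<'E'
from h import *
for n in ['scene','side','wrist']: shot(n,n+'3')
o=ctrl.get_obs(); print(o['opening'])
a=cv2.imread('pics/scene3.png')[180:270,320:440]; b=cv2.imread('pics/side3.png')[215:305,240:360]
cv2.imwrite('pics/c6.png',cv2.resize(np.vstack([a,b]),None,fx=3.3,fy=3.3,interpolation=2))
for f in ['scene3','side3']:
  print([proj(ld(f),X) for X in ([.577,.118,.2315],[.5776,.1189,.2088])])
E
```

```text
0.01737874499923355
[(np.float64(368.45115926804516), np.float64(221.16668320549476)), (np.float64(368.15008724023585), np.float64(229.42592230434602))]
[(np.float64(295.1645830929643), np.float64(244.77760037740902)), (np.float64(295.21277428175773), np.float64(250.07612064230582))]
```

View pics/c6.png

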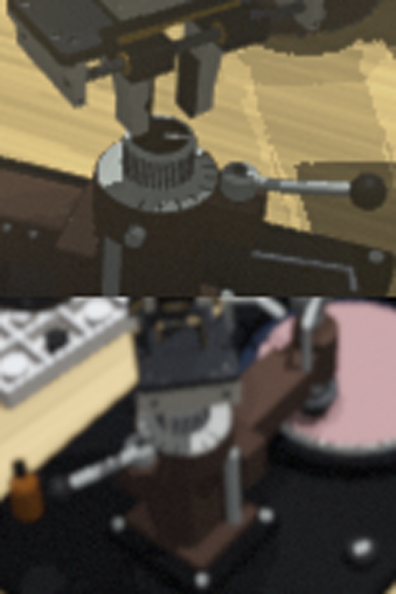

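View pics/wrist3.png

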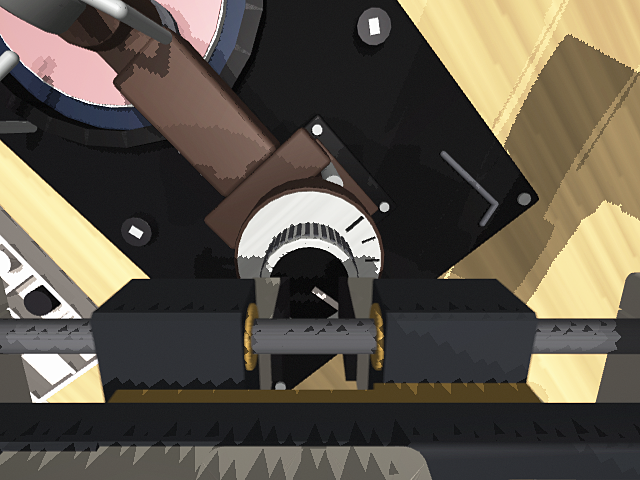

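```bash
python3 - <<'E'
from h import *
a=cv2.imread('pics/scene3.png')[180:250,330:410]; b=cv2.imread('pics/side3.png')[205:275,255:335]
cv2.imwrite('pics/c7.png',cv2.resize(np.hstack([a,b]),None,fx=5,fy=5,interpolation=2))
a=cv2.imread('pics/scene2.png')[180:250,330:410]; b=cv2.imread('pics/side2.png')[205:275,255:335]
cv2.imwrite('pics/c8.png',cv2.resize(np.hstack([a,b]),None,fx=5,fy=5,interpolation=2))
W=ld('wrist3');
for X in ([.577,.118,.2315],[.577,.118,.2],[.5776,.1189,.2088]): print(proj(W,X))
o,d=ray(W,320,240);print(o,d)
E
```

```text
(np.float64(313.4284295769783), np.float64(279.8382302127163))
(np.float64(312.9139386592806), np.float64(257.94675132499117))
(np.float64(313.10075894630955), np.float64(265.2783139560917))
[0.53532888 0.05647782 0.40549753] [ 0.14988236  0.25621084 -0.9552358 ]
```

View pics/c7.png

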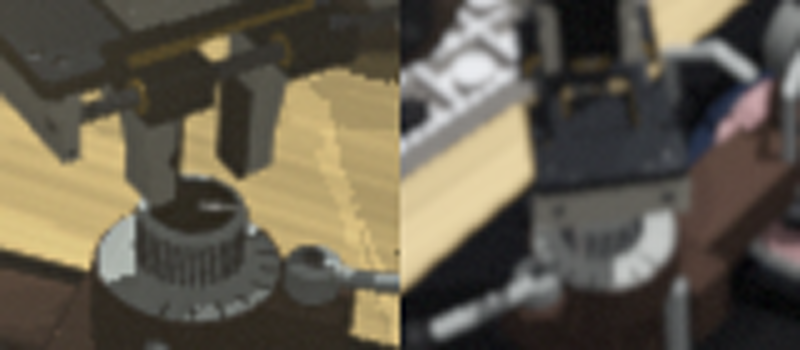

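View pics/c8.png

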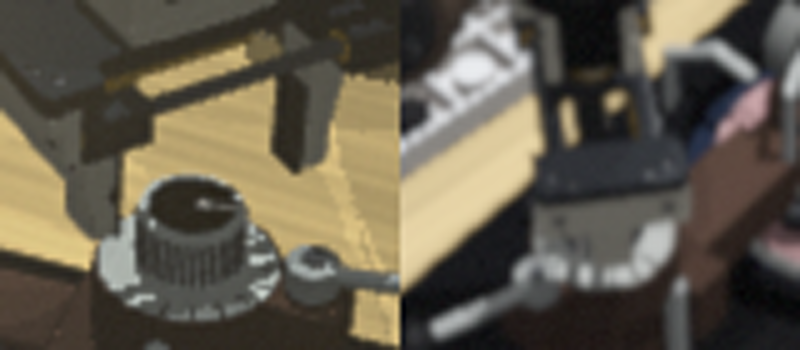

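```bash
python3 - <<'E'
from h import *
a=cv2.imread('pics/wrist3.png')[170:420,190:440]; cv2.imwrite('pics/c9.png',cv2.resize(a,None,fx=2.4,fy=2.4,interpolation=2))
o=ctrl.get_obs(); print(o['joint_pos'],o['tool_pos'],o['opening'])
S=ld('scene0'); print('tcp0',proj(S,[.675,0,.188]),proj(ld('side0'),[.675,0,.188]),proj(ld('wrist0'),[.675,0,.188]))
a=cv2.imread('pics/scene0.png')[150:280,230:360]; b=cv2.imread('pics/side0.png')[140:270,260:390]
cv2.imwrite('pics/c10.png',cv2.resize(np.hstack([a,b]),None,fx=3,fy=3,interpolation=2))
E
```

```text
[ 30.20632252  12.16739713  -7.97189261  -0.57410614 -70.18706291
 -65.35409652] [0.5776369  0.11889941 0.20884643] 0.01737874499923355
tcp0 (np.float64(300.29369232875183), np.float64(245.9653734807644)) (np.float64(302.5495108562767), np.float64(217.58151948691562)) (np.float64(312.2686867172936), np.float64(265.7339480606611))
```

View pics/c9.png

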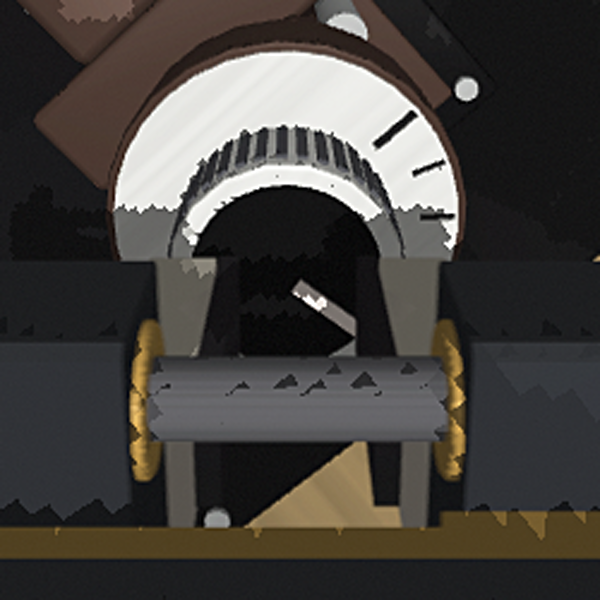

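View pics/c10.png

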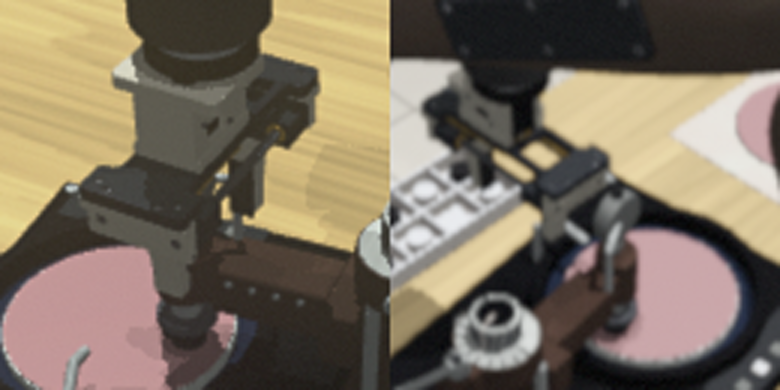

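```bash
python3 - <<'E'
from h import *
S=ld('scene0');T=ld('side0')
print(tri(S,(300.5,235),T,(301.7,213.8)))
print(tri(S,(288,248.5),T,(311.7,226)), tri(S,(311.7,220.7),T,(291.7,201.7)))
for z in (.188,.2,.21,.22):
  print(z,[np.round(proj(c,[.675+sx*k,0,z])) for c in (S,T) for sx in (1,-1) for k in (.044,.065)])
E
```

```text
(array([0.67082118, 0.00266995, 0.2138856 ]), np.float64(0.008173722235720366))
(array([ 0.66118047, -0.03356494,  0.14684019]), np.float64(0.020067860983286095)) (array([0.68042092, 0.03389628, 0.27492962]), np.float64(0.0005770983179577253))
0.188 [array([290., 258.]), array([285., 264.]), array([310., 235.]), array([314., 229.]), array([293., 211.]), array([289., 208.]), array([312., 225.]), array([317., 228.])]
0.2 [array([290., 254.]), array([285., 260.]), array([310., 230.]), array([314., 225.]), array([293., 208.]), array([288., 205.]), array([312., 222.]), array([317., 225.])]
0.21 [array([290., 250.]), array([284., 256.]), array([310., 227.]), array([314., 222.]), array([293., 206.]), array([288., 202.]), array([312., 220.]), array([317., 223.])]
0.22 [array([289., 247.]), array([284., 253.]), array([310., 224.]), array([314., 218.]), array([293., 203.]), array([288., 200.]), array([312., 217.]), array([317., 221.])]
```

From scene0, the fingertips show at about (288,249) and (312,221), which puts them near z≈0.216. The reported TCP there was 0.188, so the real tips sit about 25–30 mm above the reported TCP. That explains closing on air above the dial. I'll reopen, then go lower while watching the force.

move_arm --increments '[[[0,0,5],0],[[0,0,0],0],[[0,0,0],0],[[0,0,0],0],[[0,0,0],0],[[0,0,0],0],[[0,0,0],0],[[0,0,0],0]]' --jaw 1

```text
clock: 4.5
tool_pos: [0.5777, 0.1189, 0.2143]
orientation: [179.4, -0.1, -125.3]
force: [-0.5, -0.7, 0.3]
opening: 0.0754
```

move_arm --increments '[[[0,0,0],0],[[0,0,0],0],[[0,0,-8],0],[[0,0,-8],0],[[0,0,-6],0],[[0,0,0],0],[[0,0,0],0],[[0,0,0],0]]'

```text
clock: 5.3
tool_pos: [0.5771, 0.1187, 0.1893]
orientation: [179.3, -0.2, -125.3]
force: [-0.5, -0.1, 0.8]
opening: 0.088
```

```bash
python3 - <<'E'
from h import *
for n in ['scene','side','wrist']: shot(n,n+'4')
o=ctrl.get_obs(); print(o['tool_pos'],o['orientation'],o['force'],o['opening'])
a=cv2.imread('pics/scene4.png')[180:260,320:410]; b=cv2.imread('pics/side4.png')[200:280,250:340]
cv2.imwrite('pics/c11.png',cv2.resize(np.hstack([a,b]),None,fx=4.4,fy=4.4,interpolation=2))
az=np.radians(-35.3);u=np.array([np.cos(az),np.sin(az),0]);p=o['tool_pos']
for f in('scene4','side4'):
  for dz in(0,.025,.03): print(f,dz,[np.round(proj(ld(f),p+[0,0,dz]+s*k*u),1) for s in(1,-1) for k in(.044,.065)])
E
```

```text
[0.5772317  0.11874123 0.18963427] [ 1.79340232e+02 -1.25422553e-01 -1.25344779e+02] [ 0.00866354 -0.06840761 -0.08726971] 0.08758917521138287
scene4 0 [array([350.6, 241.8]), array([342.3, 244.7]), array([384.3, 230.2]), array([392. , 227.5])]
scene4 0.025 [array([351. , 233.1]), array([342.6, 236. ]), array([385.1, 221.6]), array([393. , 218.9])]
scene4 0.03 [array([351.1, 231.4]), array([342.6, 234.2]), array([385.3, 219.8]), array([393.2, 217.2])]
side4 0 [array([293.8, 243.3]), array([293. , 238.2]), array([297.6, 266.1]), array([298.6, 271.8])]
side4 0.025 [array([293.4, 237.6]), array([292.5, 232.5]), array([297.2, 260.5]), array([298.2, 266.2])]
side4 0.03 [array([293.3, 236.5]), array([292.4, 231.3]), array([297.1, 259.3]), array([298.1, 265.1])]
```

View pics/c11.png

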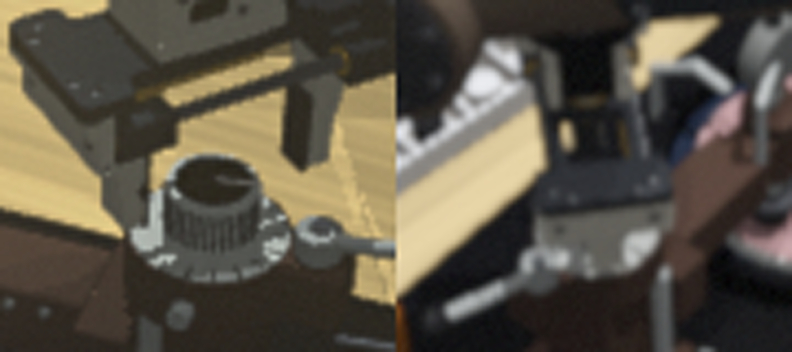

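View pics/wrist4.png

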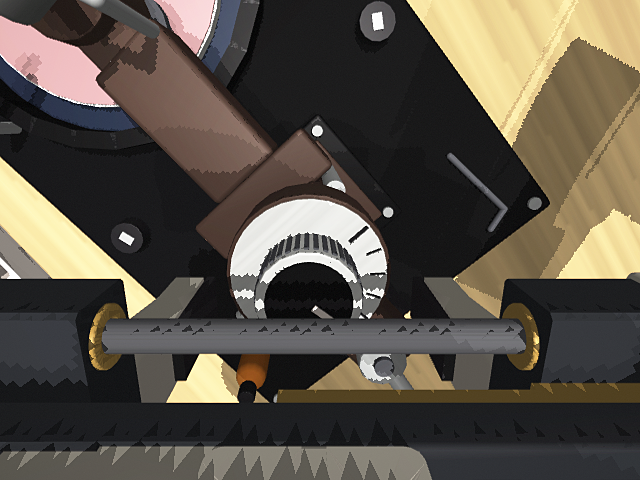

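In scene4 the fingertips are at (350,232) and (386,218). That matches tips 30 mm above the reported TCP, laterally on the axis (wrist view: fingers are centred at x≈310, dial at 308). I'll lower another 15 mm and grip.

move_arm --increments '[[[0,0,-5],0],[[0,0,-5],0],[[0,0,-4],0],[[0,0,0],0],[[0,0,0],0],[[0,0,0],0],[[0,0,0],0],[[0,0,0],0]]'

```text
clock: 6.25
tool_pos: [0.5774, 0.1188, 0.1747]
orientation: [179.4, -0.1, -125.3]
force: [-0.3, -0.5, 0.0]
opening: 0.0878
```

move_arm --increments '[[[0,0,0],0],[[0,0,0],0],[[0,0,0],0],[[0,0,0],0],[[0,0,0],0],[[0,0,0],0],[[0,0,0],0],[[0,0,0],0]]' --jaw -1

```text
clock: 7.05
tool_pos: [0.5793, 0.1178, 0.1753]
orientation: [179.5, -0.0, -125.4]
force: [0.2, 1.0, 0.0]
opening: 0.0474
```

```bash
python3 - <<'E'
from h import *
o=ctrl.get_obs(); print(o['tool_pos'],o['orientation'],o['force'],o['moment'],o['opening'])
for n in ['scene','side','wrist']: shot(n,n+'5')
a=cv2.imread('pics/scene5.png')[180:260,320:410]; b=cv2.imread('pics/side5.png')[200:280,250:340]
cv2.imwrite('pics/c12.png',cv2.resize(np.hstack([a,b]),None,fx=4.4,fy=4.4,interpolation=2))
E
```

```text
[0.57934034 0.11777224 0.17526054] [ 1.79538230e+02 -3.37719704e-02 -1.25375095e+02] [0.19405477 1.01578822 0.02864017] [0.44196089 0.31101298 0.0268006 ] 0.047398564633533855
```

View pics/c12.png

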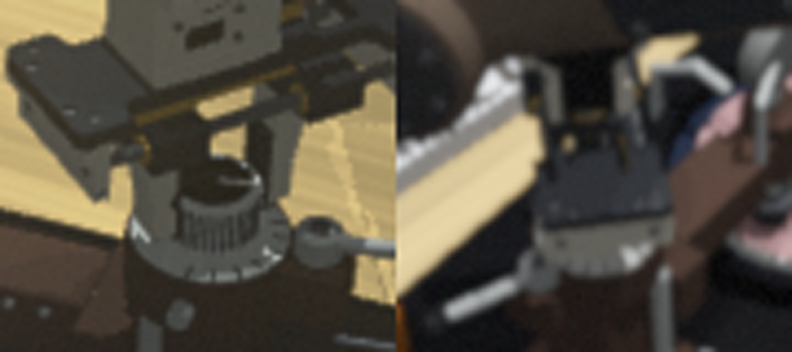

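Gripped, with an opening of 47.4 mm. Now I'll turn anticlockwise.

move_arm --increments '[[[0,0,0],0.12],[[0,0,0],0.12],[[0,0,0],0.12],[[0,0,0],0.12],[[0,0,0],0.12],[[0,0,0],0.12],[[0,0,0],0.12],[[0,0,0],0]]'

```text
clock: 8.0
tool_pos: [0.5796, 0.1172, 0.1753]
orientation: [179.5, -0.1, -75.4]
force: [0.4, 0.1, 0.1]
opening: 0.0476
```

```bash
python3 - <<'E'
from h import *
o=ctrl.get_obs(); print(o['tool_pos'],o['orientation'],o['force'],o['moment'],o['opening'],o['joint_pos'])
for n in ['scene','wrist']: shot(n,n+'6')
a=cv2.imread('pics/scene6.png')[180:260,320:410]; b=cv2.imread('pics/wrist6.png')[170:430,170:460]
cv2.imwrite('pics/c13.png',np.hstack([cv2.resize(a,(390,350),interpolation=2),cv2.resize(b,(390,350))]))
E
```

```text
[0.57956035 0.11718627 0.17525135] [ 1.79545813e+02 -1.32594081e-01 -7.53752045e+01] [0.40030367 0.09284562 0.08364667] [-0.11950594  0.08834201  0.03145133] 0.04763855187793672 [ 3.03620817e+01  1.35253716e+01 -1.09203603e+01  4.85170250e-03
 -6.60273932e+01 -1.57398013e+01]
```

View pics/c13.png

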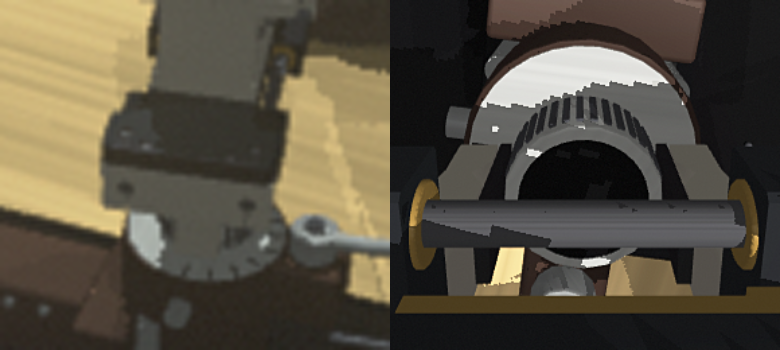

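move_arm --increments '[[[0,0,0],0.08],[[0,0,0],0.08],[[0,0,0],0],[[0,0,0],0.08],[[0,0,0],0],[[0,0,0],0],[[0,0,0],0],[[0,0,0],0]]'

```text
clock: 8.9
tool_pos: [0.5797, 0.1171, 0.1753]
orientation: [179.5, -0.2, -63.2]
force: [2.3, 1.6, 1.3]
opening: 0.0476
```

```bash
cat > st.py <<'E'
from h import *
o=ctrl.get_obs(); print(o['clock'],o['tool_pos'],o['orientation'],'F',o['force'].round(2),'M',o['moment'].round(3),o['opening'])
E
python3 st.py
```

```text
8.9 [0.57969853 0.11712513 0.17527507] [ 1.79547314e+02 -1.54229447e-01 -6.32238227e+01] F [2.33 1.61 1.25] M [-0.175  0.029 -0.269] 0.0476371709597271
```

move_arm --increments '[[[0,0,0],0.06],[[0,0,0],0.06],[[0,0,0],0],[[0,0,0],0],[[0,0,0],0],[[0,0,0],0],[[0,0,0],0],[[0,0,0],0]]'

```text
clock: 9.7
tool_pos: [0.5798, 0.1171, 0.1753]
orientation: [179.5, -0.2, -56.7]
force: [1.7, 0.5, 0.6]
opening: 0.0469
```

```bash
python3 st.py
```

```text
9.7 [0.57981016 0.11706039 0.17527721] [ 1.79545026e+02 -1.79298127e-01 -5.66816894e+01] F [1.74 0.46 0.56] M [-0.232 -0.009  0.039] 0.04694704671449211
```

move_arm --increments '[[[0,0,0],0.06],[[0,0,0],0.06],[[0,0,0],0.06],[[0,0,0],0.0],[[0,0,0],0],[[0,0,0],0],[[0,0,0],0],[[0,0,0],0]]'

```text
clock: 10.5
tool_pos: [0.58, 0.117, 0.1753]
orientation: [179.6, -0.2, -46.3]
force: [1.4, -0.4, -0.7]
opening: 0.0473
```

```bash
python3 st.py; python3 - <<'E'
from h import *
for n in ['side','wrist']: shot(n,n+'7')
b=cv2.imread('pics/wrist7.png')[200:420,170:460]
cv2.imwrite('pics/c14.png',cv2.resize(b,None,fx=2.7,fy=2.7,interpolation=2))
E
```

```text
10.5 [0.57996883 0.11704551 0.17528507] [179.5549729   -0.19249485 -46.33974503] F [ 1.42 -0.38 -0.66] M [-0.3   -0.079  0.081] 0.047297025719119604
```

View pics/c14.png

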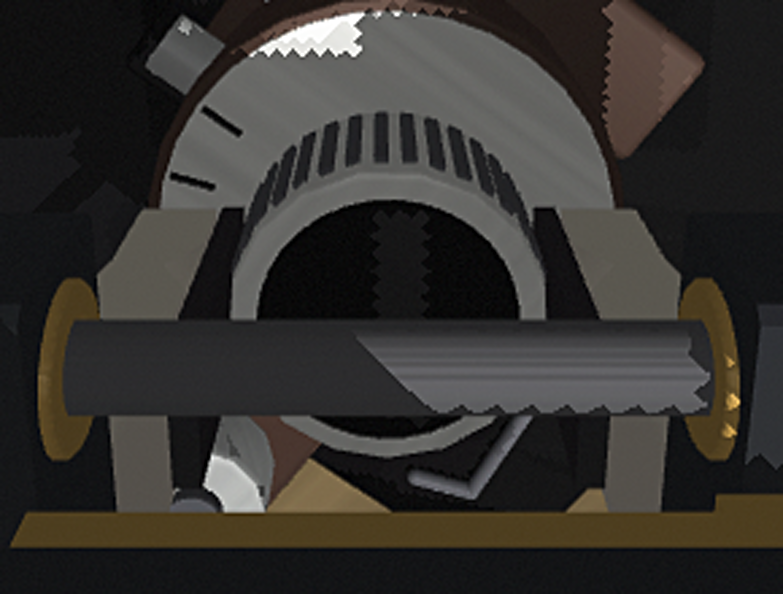

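move_arm --increments '[[[0,0,0],0],[[0,0,0],0],[[0,0,0],0],[[0,0,0],0],[[0,0,20],0],[[0,0,20],0],[[0,0,20],0],[[0,0,0],0]]' --jaw 1

```text
clock: 11.4
tool_pos: [0.5787, 0.1168, 0.2364]
orientation: [179.4, -0.1, -46.4]
force: [0.1, -0.3, -0.5]
opening: 0.0874
```

```bash
python3 st.py; python3 - <<'E'
from h import *
for n in ['scene','wrist']: shot(n,n+'8')
b=cv2.imread('pics/wrist8.png')[140:400,170:460]
a=cv2.imread('pics/scene8.png')[195:255,335:405]
cv2.imwrite('pics/c15.png',np.hstack([cv2.resize(b,(435,390),interpolation=2),cv2.resize(a,(360,390),interpolation=2)]))
E
```

```text
11.4 [0.57871264 0.11683975 0.2364388 ] [ 1.79448026e+02 -1.06241047e-01 -4.63915428e+01] F [ 0.09 -0.33 -0.53] M [0.004 0.014 0.016] 0.08736671182607848
```

View pics/c15.png

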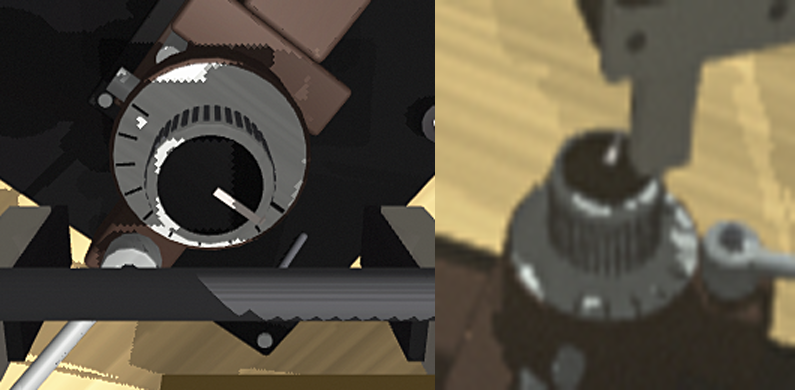

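```bash
python3 - <<'E'
from h import *
W=ld('wrist8')
f=lambda u,v,z:onz(W,170+u/1.5,140+v/1.5,z)
a=f(215,190,.2315);b=f(262,222,.2315);d=b-a
print(a,b,np.degrees(np.arctan2(d[1],d[0])))
for t in [(278,207),(172,233),(145,218)]:
    p=f(*t,.2); e=p-np.array([.579,.1175,.2]); print(t,np.linalg.norm(e[:2]),np.degrees(np.arctan2(e[1],e[0])))
b=cv2.imread('pics/wrist8.png')[165:320,235:390]
cv2.imwrite('pics/c16.png',cv2.resize(b,None,fx=3.8,fy=3.8,interpolation=2))
E
```

```text
[0.57639042 0.11843663 0.2315    ] [0.55457185 0.11559583 0.2315    ] -172.58176651791746
(278, 207) 0.036695894960914646 -174.45875396100735
(172, 233) 0.038814775590976076 107.02900019096492
(145, 218) 0.039953582939536346 87.13630920554391
```

View pics/c16.png

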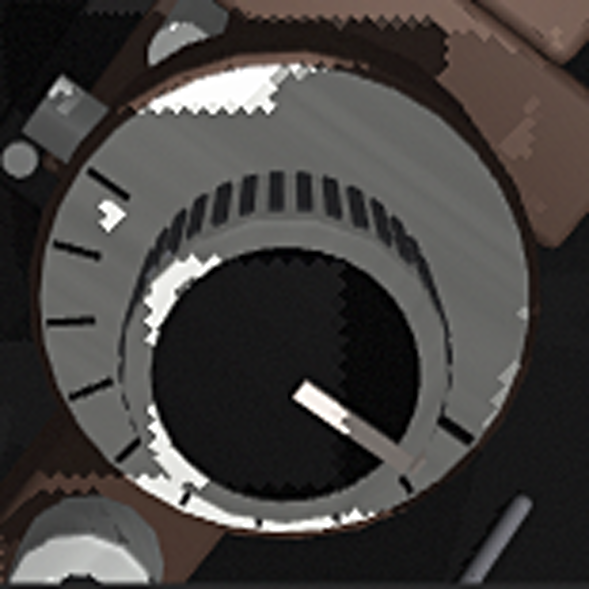

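The line lies at azimuth 187.4° and the longest tick at about 186–187°, so the dial is at its zero stop after 4 clicks of turning with no slip. I'll regrip and turn 80° clockwise.

move_arm --increments '[[[1,1,-20],0],[[0,0,-20],0],[[0,0,-15],0],[[0,0,-6],0],[[0,0,0],0],[[0,0,0],0],[[0,0,0],0],[[0,0,0],0]]'

```text
clock: 12.3
tool_pos: [0.5765, 0.117, 0.168]
orientation: [179.1, 0.1, -46.4]
force: [0.9, -0.3, 0.7]
opening: 0.0875
```

move_arm --increments '[[[0,0,0],0],[[0,0,0],0],[[0,0,0],0],[[0,0,0],0],[[0,0,0],0],[[0,0,0],0],[[0,0,0],0],[[0,0,0],0]]' --jaw -1

```text
clock: 13.1
tool_pos: [0.5785, 0.1184, 0.1697]
orientation: [179.4, 0.0, -46.4]
force: [0.6, 0.5, 0.6]
opening: 0.0478
```

```bash
python3 st.py
```

```text
13.1 [0.57851277 0.11843172 0.16973025] [ 1.79370589e+02  3.44947447e-02 -4.64188728e+01] F [0.61 0.5  0.56] M [0.004 0.039 0.031] 0.047762992414322275
```

move_arm --increments '[[[0,0,0],-0.12],[[0,0,0],-0.12],[[0,0,0],-0.12],[[0,0,0],-0.12],[[0,0,0],-0.12],[[0,0,0],-0.12],[[0,0,0],-0.12],[[0,0,0],-0.12]]'

```text
clock: 13.9
tool_pos: [0.5798, 0.1194, 0.1697]
orientation: [179.5, 0.1, -103.4]
force: [2.2, -0.0, -1.2]
opening: 0.0473
```

```bash
python3 st.py
```

```text
13.9 [0.57979193 0.11941775 0.16973306] [ 1.79491803e+02  6.45649415e-02 -1.03377040e+02] F [ 2.24 -0.01 -1.17] M [ 0.159 -0.442 -0.029] 0.04731796964549037
```

move_arm --increments '[[[0,0,0],-0.1],[[0,0,0],-0.1],[[0,0,0],-0.1],[[0,0,0],-0.05],[[0,0,0],0],[[0,0,0],0],[[0,0,0],0],[[0,0,0],0]]'

```text
clock: 14.7
tool_pos: [0.5805, 0.1194, 0.1697]
orientation: [179.5, 0.1, -124.3]
force: [0.9, 0.2, 0.5]
opening: 0.0472
```

```bash
python3 st.py
```

```text
14.7 [0.58046149 0.11937636 0.16974205] [ 1.79516168e+02  1.18053453e-01 -1.24327276e+02] F [0.9  0.16 0.55] M [ 0.272 -0.193 -0.195] 0.04717780508697849
```

move_arm --increments '[[[0,0,0],-0.035],[[0,0,0],0],[[0,0,0],0],[[0,0,0],0],[[0,0,0],0],[[0,0,0],0],[[0,0,0],0],[[0,0,0],0]]'

```text
clock: 15.5
tool_pos: [0.5805, 0.1194, 0.1697]
orientation: [179.5, 0.1, -126.1]
force: [1.7, 0.4, -0.2]
opening: 0.0474
```

```bash
python3 st.py
```

```text
15.5 [0.58049033 0.1193729  0.16973298] [ 1.79523068e+02  1.15133401e-01 -1.26062113e+02] F [ 1.74  0.43 -0.22] M [ 0.224 -0.244  0.012] 0.04735667291701269
```

move_arm --increments '[[[0,0,0],0],[[0,0,0],0],[[0,0,0],0],[[0,0,0],0],[[0,0,20],0],[[0,0,20],0],[[0,0,25],0],[[0,0,0],0]]' --jaw 1

```text
clock: 16.3
tool_pos: [0.579, 0.1184, 0.2359]
orientation: [179.4, -0.1, -126.0]
force: [-0.2, 0.3, 1.4]
opening: 0.0875
```

```bash
python3 st.py; python3 - <<'E'
from h import *
for n in ['scene','wrist']: shot(n,n+'9')
b=cv2.imread('pics/wrist9.png')[165:320,235:390]
a=cv2.imread('pics/scene9.png')[195:255,335:405]
cv2.imwrite('pics/c17.png',np.hstack([cv2.resize(b,(400,400),interpolation=2),cv2.resize(a,(380,400),interpolation=2)]))
E
```

```text
16.3 [0.57896813 0.11838745 0.23590909] [ 1.79444402e+02 -1.06453800e-01 -1.26043292e+02] F [-0.17  0.29  1.39] M [ 0.045 -0.139  0.03 ] 0.08746070572708788
```

View pics/c17.png

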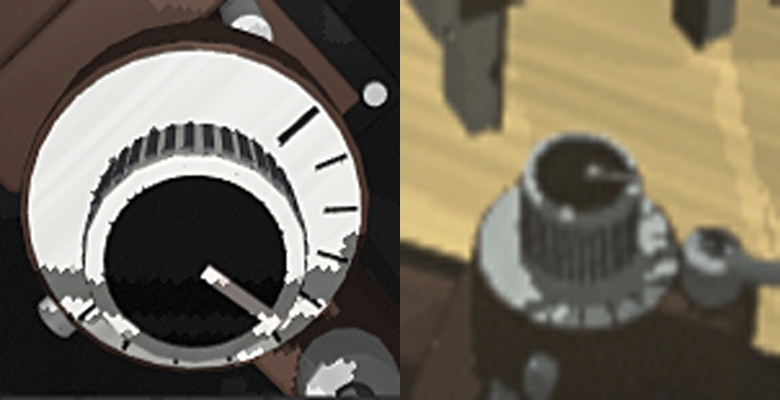

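```bash
python3 - <<'E'
from h import *
W=ld('wrist9');k=155/400
f=lambda u,v,z:onz(W,235+u*k,165+v*k,z)
d=f(275,322,.2315)-f(207,270,.2315);print('line',np.degrees(np.arctan2(d[1],d[0])))
for t in [(300,125),(330,160),(340,208),(332,257),(313,298),(275,340)]:
    p=f(*t,.2); e=p-np.array([.579,.1178,.2]); print(t,np.linalg.norm(e[:2]),np.degrees(np.arctan2(e[1],e[0])))
S=shot('scene','scene10');T=shot('side','side10')
E
```

```text
line 104.5355423315111
(300, 125) 0.032942697724862594 -175.59621996585724
(330, 160) 0.034946490519431 165.20521205033955
(340, 208) 0.035461490831141994 144.688325529404
(332, 257) 0.0361298573591145 123.95489487286618
(313, 298) 0.03766215314405239 105.63666678968258
(275, 340) 0.04029424224756713 84.02739074890698
```

The line (104.5°) lies on tick four (105.6°). Next I'll raise the tool, shut the fingers, and go round to the −x side of the ball.

move_arm --increments '[[[0,0,25],0],[[0,0,25],0],[[0,0,10],0.1],[[-16,35,0],0.1],[[-16,35,0],0.1],[[-16,35,0],0.1],[[-16,34,0],0.1],[[0,0,0],0.1]]' --jaw -1

```text
clock: 17.3
tool_pos: [0.5074, 0.2584, 0.2849]
orientation: [178.8, -1.1, -90.7]
force: [-0.9, -1.2, 0.3]
opening: 0.0292
```

```bash
python3 st.py; python3 - <<'E'
from h import *
for n in ['scene','side','wrist']: shot(n,n+'11')
a=cv2.imread('pics/scene11.png')[160:260,350:470]; b=cv2.imread('pics/side11.png')[200:300,220:340]
cv2.imwrite('pics/c18.png',cv2.resize(np.hstack([a,b]),None,fx=3.3,fy=3.3,interpolation=2))
E
```

```text
17.3 [0.50740674 0.2584389  0.28494411] [178.77299262  -1.07899799 -90.742119  ] F [-0.93 -1.19  0.25] M [-0.027 -0.09  -0.021] 0.029168868007616127
```

View pics/c18.png

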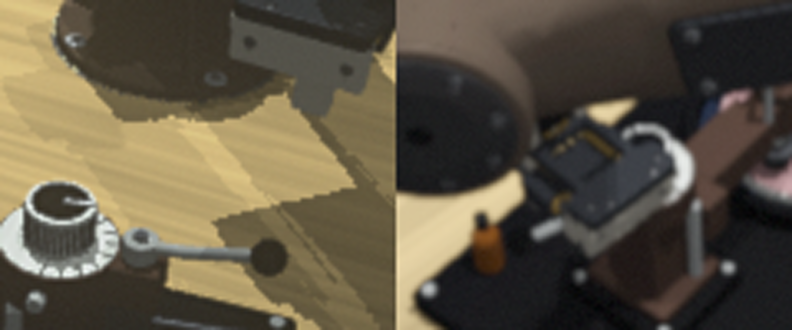

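View pics/wrist11.png

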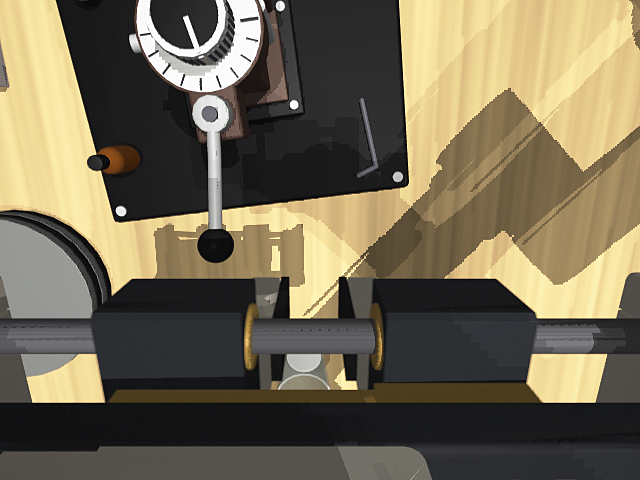

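The wrist view shows the ball at (215,245), the hub at (210,113) and the beaker at (305,390), far below. I'll compute positions from this.

```bash
python3 - <<'E'
from h import *
W=ld('wrist11')
b=onz(W,215.5,245.5,.2325);h=onz(W,210,113,.2175);print(b,h,np.linalg.norm((b-h)[:2]))
d=b-h;print(np.degrees(np.arctan2(d[1],d[0])))
print(onz(W,180,-1,.2315))
p=np.array([.572,.1735]); 
for r in [.14,.3,.5,.7,.9,1.1,1.2]:
    f=np.radians(96.5)-r; q=p+.087*np.array([np.cos(f),np.sin(f)]); t=np.array([np.sin(f),-np.cos(f)])
    print(r,'ball',(p+.085*np.array([np.cos(f),np.sin(f)])).round(4),'tool',(q-.033*t).round(4),'yaw',np.degrees(f)-180)
E
```

```text
[0.57375411 0.25956074 0.2325    ] [0.57351778 0.17298022 0.2175    ] 0.08658084003972148
89.84360829953256
[0.58201369 0.11026545 0.2315    ]
0.14 ball [0.5743 0.2585] tool [0.5413 0.2613] yaw -91.52140913183153
0.3 ball [0.5878 0.257 ] tool [0.5557 0.2651] yaw -100.6887338539247
0.5 ball [0.604  0.2522] tool [0.5742 0.2665] yaw -112.14788975654116
0.7 ball [0.619  0.2443] tool [0.5927 0.2642] yaw -123.60704565915762
0.9 ball [0.6322 0.2335] tool [0.6103 0.2583] yaw -135.06620156177408
1.1 ball [0.6429 0.2204] tool [0.6264 0.249 ] yaw -146.52535746439057
1.2 ball [0.6472 0.2131] tool [0.6336 0.2432] yaw -152.25493541569878
```

move_arm --increments '[[[2,0,-25],0],[[2,0,-25],0],[[2,0,-25],0],[[0,0,-15],0],[[0,0,-5],0],[[0,0,0],0],[[0,0,0],0],[[0,0,0],0]]'

```text
clock: 18.25
tool_pos: [0.5178, 0.2499, 0.1876]
orientation: [178.9, -1.2, -92.8]
force: [-0.7, -0.4, 0.0]
opening: -0.0001
```

```bash
python3 st.py; python3 - <<'E'
from h import *
for n in ['scene','side','wrist']: shot(n,n+'12')
a=cv2.imread('pics/scene12.png')[160:260,350:470]; b=cv2.imread('pics/side12.png')[200:300,220:340]
cv2.imwrite('pics/c19.png',cv2.resize(np.hstack([a,b]),None,fx=3.3,fy=3.3,interpolation=2))
E
```

```text
18.25 [0.51776473 0.24994466 0.18756935] [178.87055252  -1.15277065 -92.8441141 ] F [-0.73 -0.41  0.02] M [ 0.108 -0.105  0.043] -7.326842917557369e-05
```

View pics/c19.png

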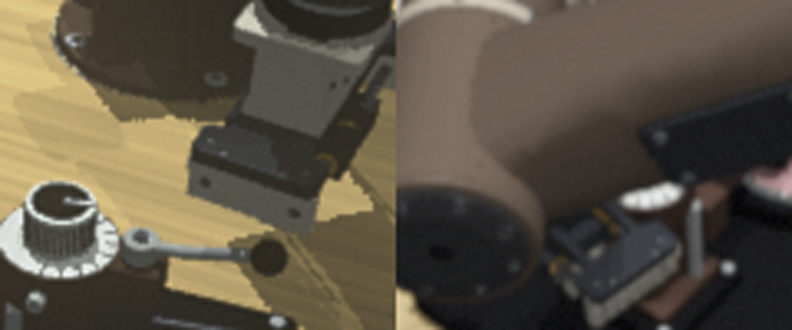

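View pics/wrist12.png

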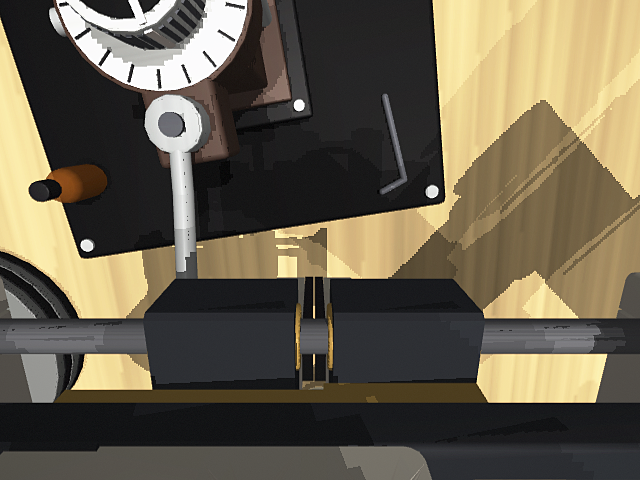

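move_arm --increments '[[[0,11,0],0],[[0,0,0],0],[[10,0,0],0],[[10,0,0],0],[[5,0,0],0],[[5,0,0],0],[[0,0,0],0],[[0,0,0],0]]'

```text
clock: 19.2
tool_pos: [0.5507, 0.2633, 0.1883]
orientation: [178.9, -1.0, -92.8]
force: [-2.5, 1.9, 1.8]
opening: 0.0002
```

```bash
python3 st.py; python3 - <<'E'
from h import *
for n in ['scene','wrist']: shot(n,n+'13')
a=cv2.imread('pics/scene13.png')[160:260,350:470]; b=cv2.imread('pics/wrist13.png')[0:400,0:480]
cv2.imwrite('pics/c20.png',np.hstack([cv2.resize(a,(396,330),interpolation=2),cv2.resize(b,(396,330))]))
E
```

```text
19.2 [0.55074138 0.26326659 0.18833114] [178.90933222  -1.04594683 -92.78225348] F [-2.47  1.95  1.78] M [ 0.416  0.545 -0.018] 0.00016687334879081248
```

View pics/c20.png

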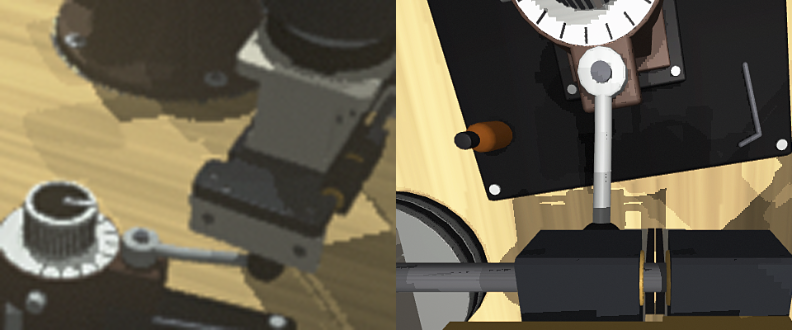

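Contact is made, with −2.5 N in x. I'll push along the arc.

move_arm --increments '[[[3,1,0],-0.1],[[6,1,0],-0.08],[[6,0,0],-0.07],[[6,0,0],-0.07],[[6,0,0],-0.07],[[6,-1,0],-0.07],[[6,-1,0],-0.07],[[0,0,0],0]]'

```text
clock: 20.1
tool_pos: [0.5871, 0.2674, 0.1885]
orientation: [178.7, -0.7, -124.2]
force: [0.3, -0.8, -0.2]
opening: 0.0006
```

```bash
python3 st.py; python3 - <<'E'
from h import *
for n in ['scene','wrist']: shot(n,n+'14')
a=cv2.imread('pics/scene14.png')[160:260,350:470]; b=cv2.imread('pics/wrist14.png')[0:400,0:480]
cv2.imwrite('pics/c21.png',np.hstack([cv2.resize(a,(396,330),interpolation=2),cv2.resize(b,(396,330))]))
E
```

```text
20.1 [0.58705265 0.26741318 0.18845636] [ 178.68825599   -0.74119083 -124.16688929] F [ 0.26 -0.82 -0.21] M [ 0.045 -0.161 -0.039] 0.0005728606014096286
```

View pics/c21.png

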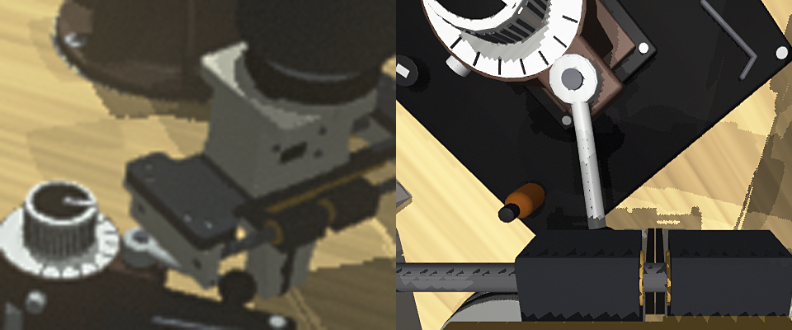

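move_arm --increments '[[[5,-2,0],-0.04],[[5,-2,0],-0.05],[[5,-2,0],-0.05],[[5,-2,0],-0.05],[[5,-3,0],-0.05],[[5,-3,0],-0.05],[[0,0,0],0],[[0,0,0],0]]'

```text
clock: 21.0
tool_pos: [0.6146, 0.2577, 0.1888]
orientation: [178.5, -0.4, -140.1]
force: [0.4, 0.2, 0.2]
opening: 0.0004
```

```bash
python3 st.py; python3 - <<'E'
from h import *
for n in ['scene','wrist']: shot(n,n+'15')
a=cv2.imread('pics/scene15.png')[160:260,350:470]; b=cv2.imread('pics/wrist15.png')[0:400,0:480]
cv2.imwrite('pics/c22.png',np.hstack([cv2.resize(a,(396,330),interpolation=2),cv2.resize(b,(396,330))]))
E
```

```text
21.0 [0.61463852 0.25768286 0.18876829] [ 178.49332394   -0.40757979 -140.12087878] F [0.4  0.21 0.2 ] M [-0.107 -0.151  0.042] 0.0004256949580119751
```

View pics/c22.png

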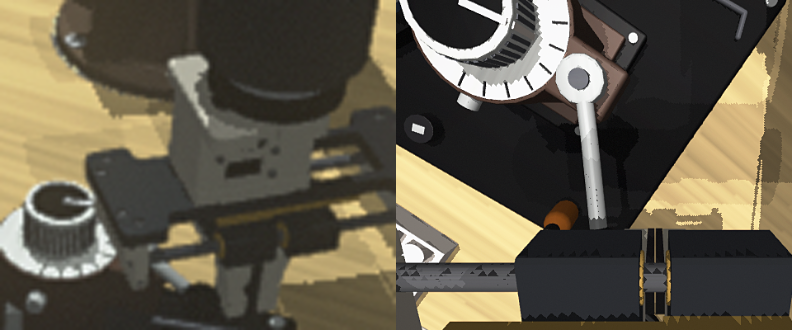

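move_arm --increments '[[[4,-3,0],-0.05],[[4,-3,0],-0.05],[[4,-3,0],-0.05],[[3,-3,0],-0.05],[[3,-4,0],0],[[2,-3,0],0],[[0,0,0],0],[[0,0,0],0]]'

```text
clock: 21.9
tool_pos: [0.6344, 0.2431, 0.1891]
orientation: [178.2, -0.1, -151.2]
force: [-0.7, 3.3, -0.2]
opening: 0.0003
```

```bash
python3 st.py; python3 - <<'E'
from h import *
for n in ['scene','wrist']: shot(n,n+'16')
a=cv2.imread('pics/scene16.png')[160:260,350:470]; b=cv2.imread('pics/wrist16.png')[0:400,0:480]
cv2.imwrite('pics/c23.png',np.hstack([cv2.resize(a,(396,330),interpolation=2),cv2.resize(b,(396,330))]))
W=ld('wrist16')
E
```

```text
21.9 [0.6343591  0.24306814 0.18905039] [ 1.78245958e+02 -8.21885035e-02 -1.51248142e+02] F [-0.75  3.3  -0.19] M [ 0.9   -0.172 -0.013] 0.00032207059198290273
```

View pics/c23.png

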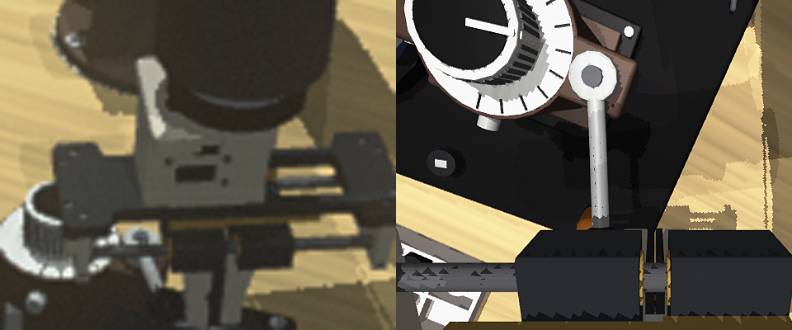

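Pressing at about 3.4 N now. I'll push a little further against the stop.

move_arm --increments '[[[2,-4,0],0],[[2,-4,0],0],[[2,-4,0],0],[[1,-3,0],0],[[0,0,0],0],[[0,0,0],0],[[0,0,0],0],[[0,0,0],0]]'

```text
clock: 22.8
tool_pos: [0.6358, 0.2403, 0.1898]
orientation: [177.2, 0.2, -150.9]
force: [-1.1, 3.7, 0.5]
opening: 0.0005
```

```bash
python3 st.py
```

```text
22.8 [0.6357635  0.2402856  0.18977198] [ 1.77218217e+02  1.71088666e-01 -1.50868426e+02] F [-1.14  3.74  0.54] M [ 1.369  0.124 -0.036] 0.0005167815819702879
```

move_arm --increments '[[[4,-8,0],0],[[5,-10,0],0],[[5,-10,0],0],[[0,0,0],0],[[0,0,0],0],[[-3,6,0],0],[[-6,12,0],0],[[-6,12,0],0]]'

```text
clock: 23.6
tool_pos: [0.6191, 0.2724, 0.1908]
orientation: [174.7, 0.5, -150.4]
force: [-0.8, 0.5, 0.2]
opening: 0.0005
```

```bash
python3 st.py
```

```text
23.6 [0.61914867 0.27236815 0.19082527] [ 174.74933505    0.50318724 -150.39637706] F [-0.81  0.55  0.22] M [-0.271 -0.242 -0.   ] 0.0004724557107055782
```

move_arm --increments '[[[0,0,20],0],[[0,0,30],0],[[0,0,30],0],[[0,0,20],0],[[-10,25,0],0],[[-10,25,0],0],[[0,0,0],0],[[0,0,0],0]]'

```text
clock: 24.4
tool_pos: [0.5949, 0.3266, 0.2928]
orientation: [175.0, 0.2, -150.5]
force: [-0.1, 0.3, 0.3]
opening: 0.0009
```

```bash
python3 st.py; python3 - <<'E'
from h import *
for n in ['scene','side','wrist']: shot(n,n+'17')
E
```

```text
24.4 [0.59490306 0.32655006 0.29278422] [ 174.95461631    0.2376022  -150.47220386] F [-0.13  0.33  0.34] M [-0.358 -0.168  0.009] 0.0009205230668540498
```

View pics/wrist17.png

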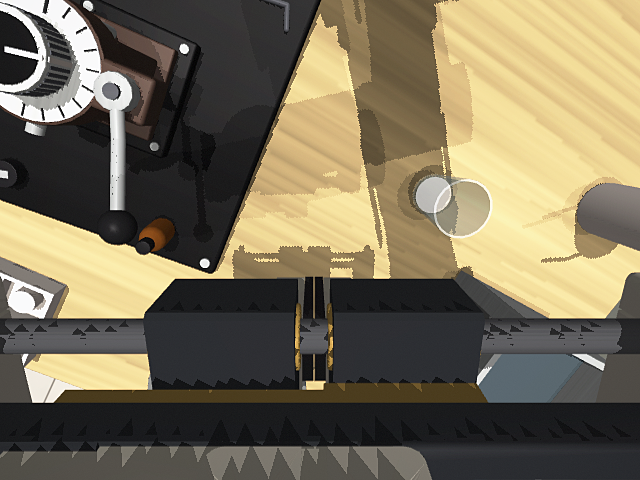

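View pics/scene17.png

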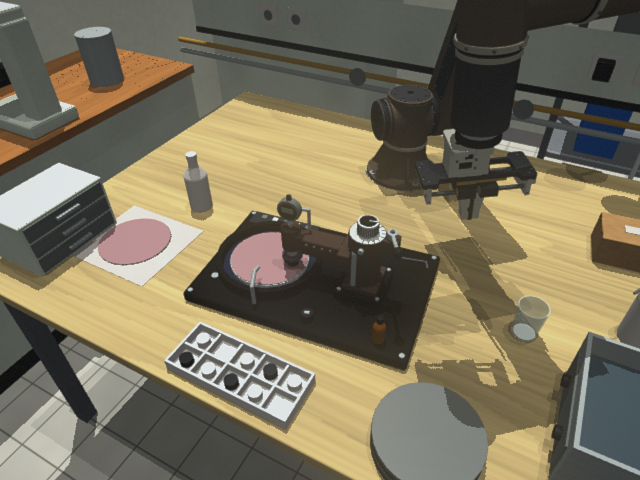

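The wrist view shows the ball at (118,227), the hub at (112,92), and the line pointing left on the dial. In the scene view the dropper stays at (379,331), and the bottle and beaker have not moved. I'll measure the lever angle and the dial line.

```bash
python3 - <<'E'
from h import *
W=ld('wrist17')
b=onz(W,118,227,.2325);h=onz(W,112,92,.2175);d=b-h
print(b,h,np.linalg.norm(d[:2]),'az',np.degrees(np.arctan2(d[1],d[0])),'clamp',np.radians(96.5-np.degrees(np.arctan2(d[1],d[0]))))
S=ld('scene17'); a=cv2.imread('pics/scene17.png')[208:262,340:412]
cv2.imwrite('pics/c24.png',cv2.resize(a,None,fx=9,fy=9,interpolation=2))
d0=cv2.absdiff(cv2.imread('pics/scene0.png'),cv2.imread('pics/scene17.png'))
w=cv2.imread('pics/wrist17.png')[0:140,0:140];cv2.imwrite('pics/c25.png',cv2.resize(w,None,fx=4,fy=4,interpolation=2))
E
```

```text
[0.64947398 0.21328337 0.2325    ] [0.57403768 0.173408   0.2175    ] 0.08532690250110253 az 27.860776714410136 clamp 1.1979804423451033
```

View pics/c24.png

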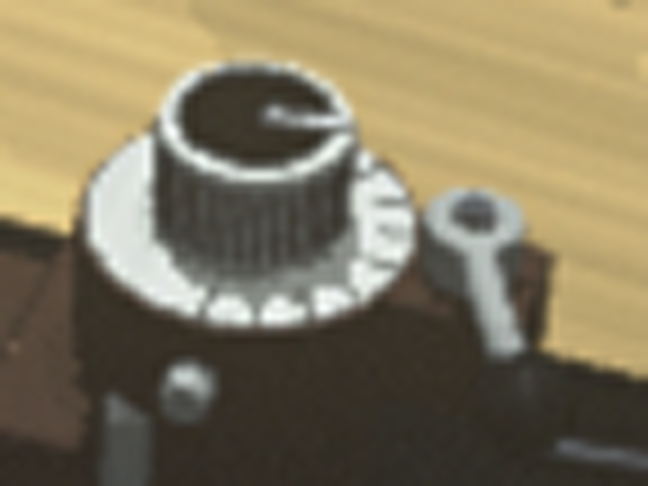

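View pics/c25.png

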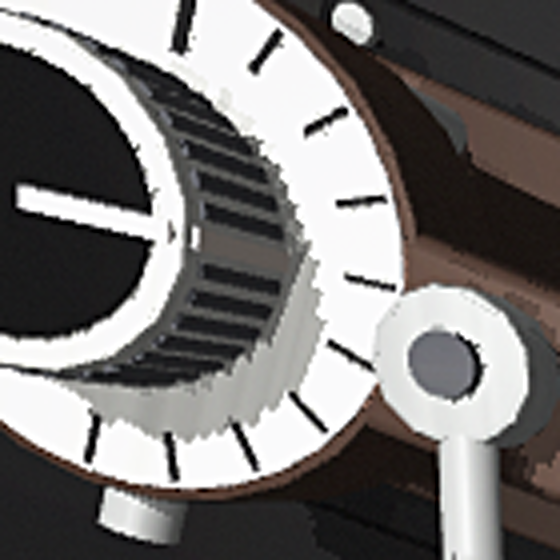

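```bash
python3 - <<'E'
from h import *
W=ld('wrist17')
d=onz(W,155/4,230/4,.2315)-onz(W,20/4,198/4,.2315);print(np.degrees(np.arctan2(d[1],d[0])))
for f in ((345,278),(395,288)):print(onz(W,f[0]/4,f[1]/4,.2))
e=onz(W,395/4,288/4,.2)-onz(W,345/4,278/4,.2);print('tick4',np.degrees(np.arctan2(e[1],e[0])))
ctrl.close_job()
E
```

```text
106.69340176892759
[0.57138095 0.14742004 0.2       ]
[0.5688367  0.15490014 0.2       ]
tick4 108.78497641829087
the job is handed in; nothing more can be done
```

The job is done and handed in at about 24.5 s of the 67 s allowed. The dial rests on click four, and the clamp lever is home.

**What I did**
- **Zero stop:** I gripped the dial and turned it back 79° (it started on the fourth click). After I let go, the line read azimuth 187.4°, with the longest tick at about 186–187°.
- **Fourth click:** I regripped, turned it clockwise 80° and let go. The line read 104.5° and tick four read 105.6°.
- **Clamp:** I pushed the ball round to its stop with the closed fingers, then backed off and raised the tool.

**Last checks**
- **Clamp lever:** it measures about 1.198 rad against its stop at 1.2.
- **Dial:** the line is at 106.7°. That is within 2° of tick four (108.8° in that picture), so locking the clamp did not move it.
- **Loose things:** the dropper, beaker, hex key and suspension bottle looked unmoved in the pictures. I judged this by eye only and did not measure it. I did not check the two specimen mounts separately.
- **Robot:** it touches nothing, with only sensor noise on the force reading.

**What disagreed:** the fingertips are really about 30 mm above the reported TCP. My first grip therefore closed on air above the dial (opening 17 mm instead of 48). I noticed this from the opening and the pictures, lowered the tool by that amount, and used the same correction from then on.

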